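# Vent the bench pressure pot and hold its bayonet cap half-turned

### The job

First press the pressure pot's bleed pedal right down to its stop for about half a second and let it spring up again. Then take the loose bayonet cap, set its lugs through the two slots of the pot's collar, push it down and turn it clockwise (seen from above) half way to its lock, an eighth of a turn (45 degrees), without ever turning it on into the click. Finish while holding it there, with the gripper still closed on the cap's bar; leave the jar, hammer and spanner alone.

Things in the scene. Friction and masses are not known exactly. Their poses are not given: they have to be found in the camera images.
- pot: Green round pressure pot, 120 mm across, 122 mm high, with a plain steel collar (92 mm across outside) on top, fixed on a dark steel base plate 320 x 140 x 10 mm with its pedal. Origin: on the pot's axis at bench height; z up; its -x points from the pot to the pedal.
- collar (a point): Middle of the collar's top face, 122 mm above the pot's origin. Lip 7 mm thick with a 59 mm round opening and, at the pot's +x and -x, two slots 17 mm wide, reaching out to 77 mm across, that let the cap's lugs through. Below the lip the lugs turn clockwise (from above) from 0 at the slots to the end stop just short of 90 degrees; anticlockwise is blocked after a few degrees.
- seal (a point): Top of the sprung rubber seal plate inside the collar: 113 mm above the pot's origin at rest. It pushes up with 3 N there and 400 N/m further down. The cap's underside must be pushed below 109 mm before it can turn; at 102 mm the flange meets the collar. A turned cap let go rises until its lugs meet the lip.
- slot_ear (a point): Outer top edge of the square steel ear beside the +x slot (a second is at -x): 18 mm wide, top 120 mm above the pot's origin, out to 61 mm from the axis. The ears show where the bar must point to enter.
- lock_ear (a point): Outer end of the round brass detent housing (12 mm thick) at the pot's -y, 62 mm from the axis, 108 mm up; another at +y. They show where the bar points when locked, nearly 90 degrees on. The click is first felt at about 62 degrees and is past by 85.
- cap: Loose aluminium bayonet cap, about 0.2 kg, upright on the bench. Origin: centre of its underside; z up. Skirt 52 mm across from 0 to 20 mm high, flange 80 mm across from 20 to 26 mm. Two steel lugs on the skirt at +x and -x, under the ends of the grip bar: 10 mm wide, 6 mm high from the underside, 70 mm across the tips. A half turn makes no difference.
- cap_bar (a point): Middle of the upright grip bar on the cap, 44 mm above the cap's underside: 58 mm long along the cap's x, 12 mm thick in y, from 26 to 62 mm high. The cap goes in with the bar in line with the pot's x, then turns clockwise from above.
- pedal (a joint): Angle of the steel bleed pedal with black rubber pad in front of the pot: 0 up (at rest), 0.26 rad fully down at its stop. It springs back. The force at the pad's middle is about 4 N to start and 13 N at the stop.
- pedal_pad (a point): Middle of the pad's top, moving with the pedal; at rest 59 mm above the bench and 157 mm from the pot's axis, to its -x. Pad 60 mm long, 56 mm wide, sloping up away from the pot by 0.30 rad at rest. The hinge runs along the pot's y, 78 mm from the axis to -x, 28 mm above the bench; at the stop the pad's middle is about 21 mm lower.
- jar: Bystander: closed glass jar with steel lid, 64 mm across, 85 mm high; origin under its centre.
- hammer: Bystander: hammer lying on the bench to the side of the work, along its x.
- spanner: Bystander: steel spanner lying on the bench to the side of the work, along its x.
Mind the look-alikes: they are no part of the job. Leave any black or brown look-alike of the cap alone.

How it is judged:
On the way, in this order (a step that is already met when the one before it is completed fails the run):
1. the bleed pedal is pressed to its stop by the gripper (value of joint pedal above 0.23 rad and contact force between the fingers and pot above 1 N), for 0.2 s.
2. the cap is down in the collar, its lugs below the lip (horizontal distance between cap and pot below 0.007 m and z of cap in the frame of pot below 0.1115 m), for 0.1 s.
At the end, for the whole second after the job is handed in: Cap within 7 mm of the collar axis, upright within 7 degrees, underside 98 to 111.5 mm above the pot's origin (lugs below the lip), turned 33.5 to 56.5 degrees clockwise from the slots, at rest, gripped by the fingers with over 3 N; pedal back up (below 0.06 rad) (all of step 2 and z of cap in the frame of pot above 0.098 m and angle between cap's own z axis and vertical below 0.12 rad and angle between the x axis of cap and the x axis of pot, either way round between 0.585 and 0.985 rad and contact force between the fingers and cap above 3 N and linear speed of cap below 0.02 m/s and angular speed of cap below 0.15 rad/s and value of joint pedal below 0.06 rad); the arm keeps its last pose, push and grip.
It fails at once if the cap is turned on into its lock (more than 69 degrees) (horizontal distance between cap and pot below 0.007 m and z of cap in the frame of pot below 0.1115 m and angle between the x axis of cap and the x axis of pot, either way round above 1.2 rad).
It fails at once if the glass jar is disturbed (moved more than 30 mm) (distance of jar from where it was at the start of the episode above 0.03 m).
It fails at once if the hammer is disturbed (moved more than 30 mm) (distance of hammer from where it was at the start of the episode above 0.03 m).
It fails at once if the spanner is disturbed (moved more than 30 mm) (distance of spanner from where it was at the start of the episode above 0.03 m).
It also fails if it takes over 64 s, if anything falls off the work surface, if the arm or the gripper's body presses on something with over 40 N, if the wrist force passes 120 N, or if a joint passes its speed limit or range.

### The arm

A 7-joint arm with a two-finger parallel gripper is mounted at the origin on the work surface. World frame = base frame: x ahead of the robot, y to its left, z up, the work surface at z = 0. Lengths are in m, angles in rad, forces in N, time in s.
With the tool pointing down it reaches from about 0.4 to 0.85 m from the base axis. Payload 10.4 kg.
Tool frame: the origin (TCP) lies between the finger pads; the fingertips stand manip.finger_overhang ahead of it and the grasp point (between the pads) lies 11 mm behind it (manip.finger_overhang is the distance from the TCP to the fingertips, in m); x points along the fingers, z is the direction in which the jaws open and shut, and the axes are right-handed (so a half turn about x gives the same grasp; the last joint's range is limited). The gripper opens to 85 mm and grips with 20 to 120 N. Pads are 22 mm wide; open, the fingers measure 114 mm over their backs; the gripper's body (76 mm by 85 mm) begins 54 mm behind the grasp point. The pads swing forward as they close: fully open they stand 13 mm farther back than shut.
Start: joints at [1.322, 0.332, -0.065, 1.46, 0.022, 1.35, -0.088], TCP at [0.14, -0.609, 0.209] pointing down, gripper open.
Joint ranges: [-2.6, 2.6], [-0.5, 2.12], [-1.47, 1.34], [0.16, 2.42], [-1.27, 4.41], [0.06, 2.06], [-2.6, 2.6]. Speed limits (rad/s): [2.22, 2.22, 2.79, 2.79, 3.14, 3.14, 3.14].

### API

Orientations are given as a unit quaternion [x, y, z, w].
In Python, from workcell import get_obs, camera, workorder, manip gives the robot as it stands. The module is installed in compiled form; this text tells all that it offers.
- The arm moves only by the tool play_rows, never from a script. Its argument "increments" is text: rows parted by semicolons, each of 4 numbers parted by spaces: the shift along the tool's x, y, z in m, then the turn about the tool's x in rad. A call has 1 to 20 rows; each row shifts and turns the pose as measured when the row begins, along the tool's axes as they then stand; what a row does not reach is not made up. A row lasts 1/10 s, in which the tool goes at most 50 mm and 8.59 degrees, less where a joint would pass 70% of its speed; a pose out of reach is approached as far as the arm can. A call is refused whole if a number of a shift passes 0.05 or a number of a turn 0.15, either way. A call with a gripper value outside its range is refused whole. "hand" is the gripper command: -1 is fully open, 1 is shut, values between are in proportion, set as the call begins (left out, the last holds). The fingers move at their own pace and stop on an object; "squeeze" is the grip in N (left out, the last holds). Time passes only in rows, so rows that do not move let the fingers close. It gives the time, the measured TCP pose, the force and the opening at its end, in the units of the state.
- get_obs(): the state, without advancing time (a new reading comes with each control period).
- camera(name): name is "scene" or "top" or "wrist"; returns a dict with "img" (400x640x3 uint8, blue, green, red), "fov_y" (degrees; the focal length in pixels is half the picture's height over the tangent of half this angle, whatever the lens; pixels are square), "cx", "cy" (the principal point, pixels), "R" (3x3) and "t" (3): a world point X has camera coordinates R X + t; the wrist camera has in their place "tool_from_camera" (4x4, takes a point from camera to tool coordinates, whose origin is the TCP and whose axes are the tool frame's). Camera axes: x right, y down, z forward; pixel columns grow to the right and rows downward; lengths in m; the calibration is good to about 2 mm. A picture is of the moment at which its call begins: read the wrist's pose just before it. There is no depth.
- workorder.hand_in(): hands the job in, once; it reports no verdict.
The state is a dict: "clock": time; "joint_pos": joint angles; "joint_velocities": joint speeds; "tau": joint torques, N m; "position": TCP position; "ee_rot": TCP orientation; "ft_force": force on the tool from outside, world axes, zero at the start; "torque": the same for the moment, N m; "grip_width": opening from 0.0 (shut) to 1.0 (fully open).
Only numpy, scipy, OpenCV 4.12 (cv2) and the standard library are available. Lean on these libraries where they do the work, as an engineer would, in place of code of your own. Each camera call takes 0.05 s, during which the arm holds its last target.

## Working session

There is one attempt and no reset: what is moved stays moved. The work goes in short steps, Python scripts to look and compute and a tool call to move; the robot and the scene stay as the last step left them, time stands still between calls to the robot, and variables do not carry over. Pictures are saved under pics/ and viewed, and the job is handed in when it is done.

Besides the shell and the picture viewer there is one more tool, called as name(argument=value, ...), one argument or row to a line, values as JSON. play_rows: Moves the arm, as the interface text tells. Its arguments: {"type":"object","properties":{"increments":{"type":"string"},"hand":{"type":"number"},"squeeze":{"type":"number"}},"required":["increments"]}

```bash
mkdir -p pics; ls
python3 - <<'E'
from workcell import get_obs, camera, manip
import cv2, numpy as np
o=get_obs(); print(o); print(manip.finger_overhang)
for n in ["scene","top","wrist"]:
    c=camera(n); cv2.imwrite(f"pics/{n}0.png",c["img"]); print(n,{k:v for k,v in c.items() if k!="img"})
E
```

```text
pics
{'clock': 0.0, 'joint_pos': array([ 1.32239704,  0.3328871 , -0.06468502,  1.46095101,  0.02161086,
        1.34990079, -0.08849699]), 'joint_velocities': array([ 6.47931023e-04,  1.22917613e-04, -2.95777359e-04,  9.84809760e-04,
       -1.10812667e-04,  1.38301815e-03,  3.46059647e-05]), 'tau': array([-8.54606897e-04, -6.25454235e+01,  4.88969078e-02, -3.91609704e+01,
        1.62012287e-02,  1.01040822e-02,  9.28453687e-06]), 'position': array([ 0.13981631, -0.60873711,  0.20830179]), 'ee_rot': array([ 0.44077926,  0.55356815, -0.44018728,  0.55273059]), 'ft_force': array([ 0.63320517, -0.90140777, -0.30627691]), 'torque': array([-0.03572014,  0.04658197, -0.04531881]), 'grip_width': 0.996522042795181}
0.008
scene {'fov_y': 42.00885041274935, 'cx': 319.75248061201603, 'cy': 203.8301358550406, 'R': array([[-0.79740952,  0.60332132,  0.01189256],
       [ 0.45638164,  0.61585854, -0.64221029],
       [-0.3947833 , -0.50667706, -0.76643624]]), 't': array([ 0.41361626, -0.16347151,  1.93143842])}
top {'fov_y': 53.85725336339866, 'cx': 322.9866929361692, 'cy': 202.24792503675175, 'R': array([[-0.01769968, -0.9997457 , -0.01397337],
       [-0.99811256,  0.01848928, -0.05856158],
       [ 0.05880504,  0.01291048, -0.998186  ]]), 't': array([0.02827789, 0.51319599, 1.44482553])}
wrist {'fov_y': 61.43759592613012, 'cx': 316.2397537671276, 'cy': 197.05797421378648, 'tool_from_camera': array([[-2.43920580e-04, -2.69335632e-01,  9.63046343e-01,
        -1.65207031e-01],
       [ 9.52995014e-04, -9.63045997e-01, -2.69335293e-01,
         6.86552567e-02],
       [ 9.99999516e-01,  8.52081942e-04,  4.91582252e-04,
         5.87169177e-04],
       [ 0.00000000e+00,  0.00000000e+00,  0.00000000e+00,
         1.00000000e+00]])}
```

View pics/scene0.png

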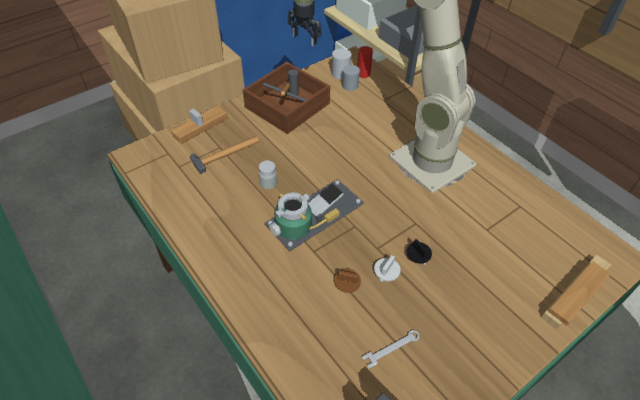

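View pics/top0.png

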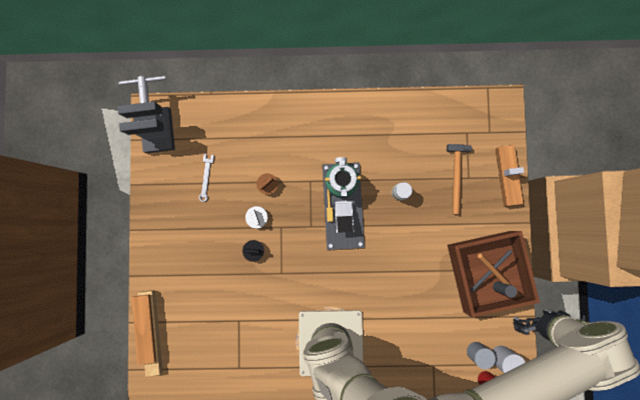

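View pics/wrist0.png

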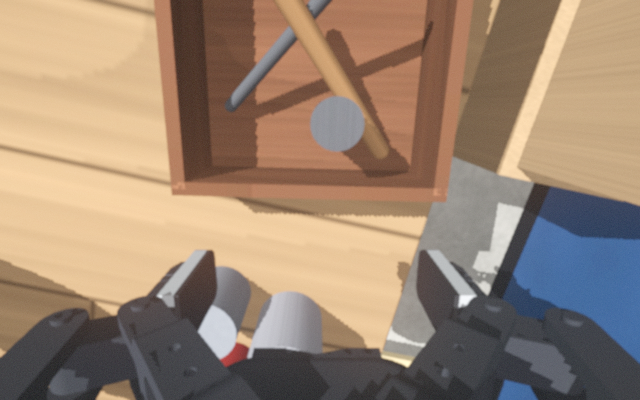

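The top view shows the pot at about (343,178) with its pedal towards the robot. The aluminium cap is at (257,217), the jar at (403,191), the hammer at (457,175) and the spanner at (206,178). I'll zoom in and measure.

```bash
cat > h.py <<'E'
import numpy as np, cv2
from scipy.spatial.transform import Rotation as Ro
from workcell import get_obs, camera
def foc(c): return 200/np.tan(np.radians(c["fov_y"])/2)
def RT(c,obs=None):
    if "R" in c: return c["R"],c["t"]
    T=np.array(c["tool_from_camera"]); W=np.eye(4); W[:3,:3]=Ro.from_quat(obs["ee_rot"]).as_matrix(); W[:3,3]=obs["position"]
    M=np.linalg.inv(W@T); return M[:3,:3],M[:3,3]
def cast(c,px,z,obs=None):
    R,t=RT(c,obs); px=np.atleast_2d(px).astype(float); f=foc(c)
    d=np.c_[(px[:,0]-c["cx"])/f,(px[:,1]-c["cy"])/f,np.ones(len(px))]@R
    o=-R.T@t; s=(z-o[2])/d[:,2]; return o+d*s[:,None]
def proj(c,X,obs=None):
    R,t=RT(c,obs); q=np.atleast_2d(X)@R.T+t; f=foc(c)
    return np.c_[f*q[:,0]/q[:,2]+c["cx"],f*q[:,1]/q[:,2]+c["cy"]]
def zoom(img,x0,y0,x1,y1,k,name):
    cv2.imwrite(name,cv2.resize(img[y0:y1,x0:x1],None,fx=k,fy=k,interpolation=cv2.INTER_CUBIC))
def state():
    o=get_obs(); R=Ro.from_quat(o["ee_rot"]).as_matrix()
    print("t",round(o["clock"],2),"p",o["position"].round(4),"\nR",R.round(3).tolist(),"F",o["ft_force"].round(1),"g",round(o["grip_width"],3)); return o
E
python3 - <<'E'
from h import *
c=camera("top"); im=c["img"]
zoom(im,230,140,430,270,4,"pics/tz.png")
s=camera("scene"); zoom(s["img"],240,150,440,300,4,"pics/sz.png")
for p,z in [((343,178),.122),((257,217),.03),((345,238),.05),((403,191),.085),((206,178),.0),((457,175),0)]: print(p,cast(c,p,z))
state()
E
```

```text
(343, 178) [[ 0.58976036 -0.05285685  0.122     ]]
(257, 217) [[0.46299858 0.26198295 0.03      ]]
(345, 238) [[ 0.38127854 -0.05838405  0.05      ]]
(403, 191) [[ 0.54401663 -0.26478313  0.085     ]]
(206, 178) [[0.61441711 0.45930519 0.        ]]
(457, 175) [[ 0.60741305 -0.48439359  0.        ]]
t 0.25 p [ 0.1399 -0.609   0.2087] 
R [[-0.0, 0.975, 0.224], [0.001, 0.224, -0.975], [-1.0, -0.0, -0.001]] F [-0.6  0.4  0.1] g 1.002
```

View pics/tz.png

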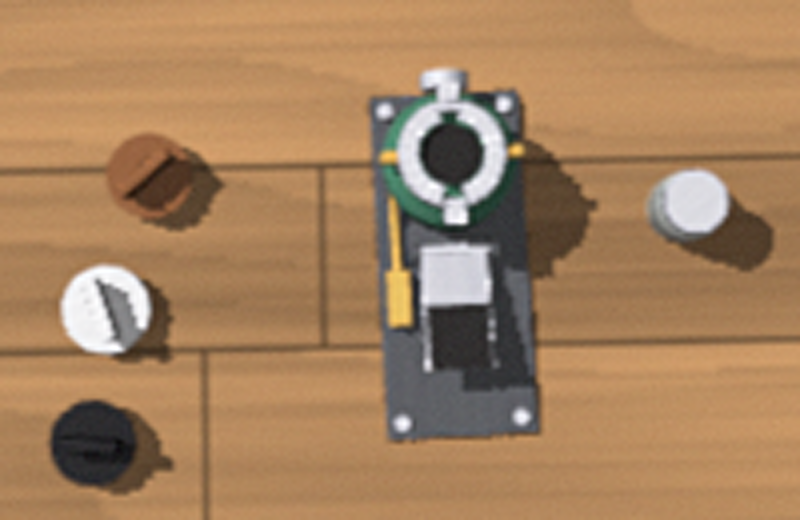

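View pics/sz.png

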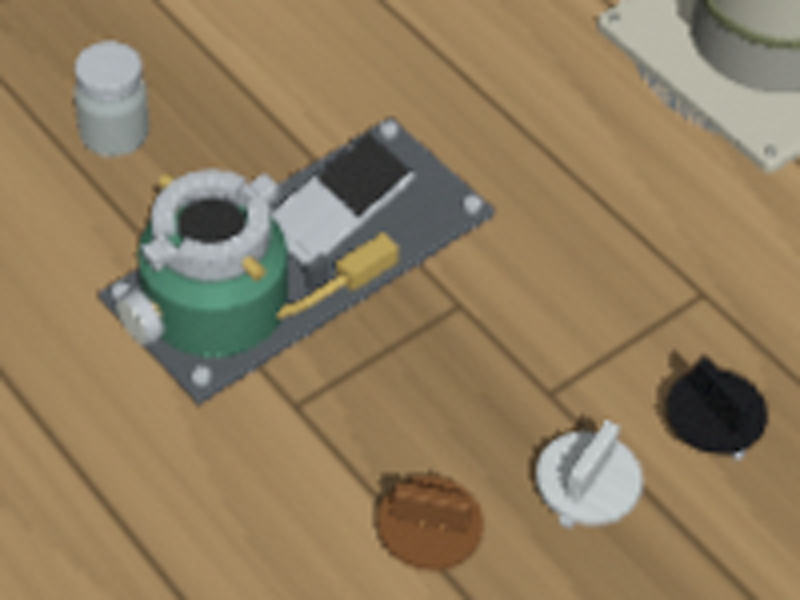

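Run:
```python
from h import *
c=camera("top"); im=c["img"]
u=lambda x,y:(230+x/4-.375,140+y/4-.375)
# bolts
b=cast(c,[u(385,110),u(504,103),u(521,416),u(402,423)],.013); print(b)
print("yaw", [np.degrees(np.arctan2(*(b[i]-b[j])[[1,0]])) for i,j in((0,3),(1,2))])
pad=cast(c,[u(462,335)],.059); print("pad",pad)
print("collar",cast(c,[u(452,153)],.122), "cap flange",cast(c,[u(106,310)],.026))
ears=cast(c,[u(450,117),u(456,210)],.12);print(ears)
br=cast(c,[u(385,158),u(518,149)],.108);print("brass",br,br.mean(0))
g=cast(c,[u(100,280),u(135,347)],.062);print("bar",g)
s=camera("scene"); im=s["img"]; v=lambda x,y:(240+x/4-.375,150+y/4-.375)
print("scene collar",cast(s,[v(212,222)],.122),"pad",cast(s,[v(365,177)],.059),"cap",cast(s,[v(589,478)],.026),"bar",cast(s,[v(612,428),v(575,490)],.062))
# cap by hsv in top
```

```text
[[ 0.64487832  0.00590126  0.013     ]
 [ 0.64925576 -0.10516663  0.013     ]
 [ 0.35846692 -0.11426198  0.013     ]
 [ 0.35391063 -0.00450438  0.013     ]]
yaw [np.float64(2.048148959619086), np.float64(1.7915253364133867)]
pad [[ 0.43376424 -0.05955638  0.059     ]]
collar [[ 0.59021846 -0.05157432  0.122     ]] cap flange [[0.46269442 0.26594123 0.026     ]]
[[ 0.62176168 -0.0505689   0.12      ]
 [ 0.54105702 -0.054075    0.12      ]]
brass [[ 0.58865599  0.00628885  0.108     ]
 [ 0.5942881  -0.10957217  0.108     ]] [ 0.59147204 -0.05164166  0.108     ]
bar [[0.48886508 0.26452169 0.062     ]
 [0.4282204  0.23353874 0.062     ]]
scene collar [[ 0.59502176 -0.04172779  0.122     ]] pad [[ 0.43541181 -0.04968097  0.059     ]] cap [[0.46668437 0.27039357 0.026     ]] bar [[0.44152558 0.26237509 0.062     ]
 [0.50077277 0.2870128  0.062     ]]
```

play_rows(
  increments="0 0.0205 -0.0236 0;0 0.0205 -0.0236 0;0 0.0205 -0.0236 0;0 0.0205 -0.0236 0;0 0.0205 -0.0236 0;0 0.0205 -0.0236 0;0 0.0205 -0.0236 0;0 0.0205 -0.0236 0;0 0.0205 -0.0236 0;0 0.0205 -0.0236 0;0 0.0205 -0.0236 0;0 0.0205 -0.0236 0;0 0.0205 -0.0236 0;0 0.0205 -0.0236 0;0 0.0205 -0.0236 0;0 0.0205 -0.0236 0;0 0.0205 -0.0236 0;0 0.0205 -0.0236 0;0 0.0205 -0.0236 0;0 0.0205 -0.0236 0",
  hand=1,
  squeeze=60,
)

```text
clock: 2.35
position: [0.4427, -0.0388, 0.2087]
ee_rot: [0.441, 0.549, -0.444, 0.554]
ft_force: [1.0, -0.7, -0.2]
grip_width: -0.004
```

Run:
```python
from h import *
o=state(); print(o["joint_pos"].round(2))
w=camera("wrist"); cv2.imwrite("pics/w1.png",w["img"])
P=np.array([.434,-.057])-o["position"][:2]; R=Ro.from_quat(o["ee_rot"]).as_matrix()
print(R.T@np.r_[P,0])
print(proj(w,[[.434,-.058,.059],[.59,-.051,.122]],o))
```

```text
t 2.35 p [ 0.4427 -0.0388  0.2087] 
R [[0.003, 0.976, 0.216], [-0.008, 0.216, -0.976], [-1.0, 0.001, 0.008]] F [ 1.  -0.7 -0.2] g -0.004
[ 0.75 -0.04 -0.74  1.88 -0.02  1.29 -1.33]
[ 0.00011773 -0.01241398  0.01585156]
[[331.62428268 190.43308929]
 [380.19856337 -10.28150411]]
```

View pics/w1.png

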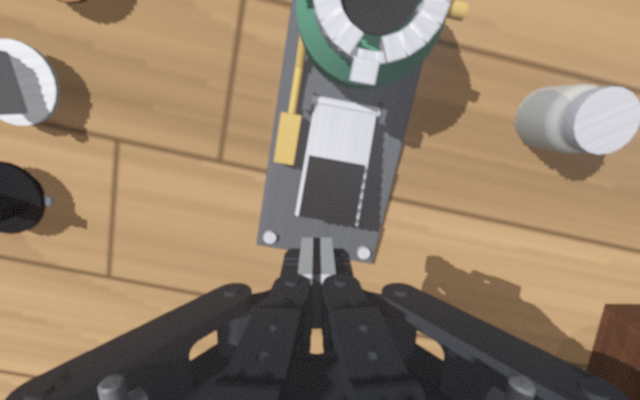

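play_rows(
  increments="0 -0.006 0.008 0;0 -0.006 0.008 0;0.03 0 0 0;0.03 0 0 0;0.03 0 0 0;0.03 0 0 0;0.012 0 0 0;0 0 0 0",
)

```text
clock: 3.2
position: [0.4343, -0.0635, 0.0742]
ee_rot: [0.442, 0.546, -0.445, 0.555]
ft_force: [0.4, -0.0, 1.0]
grip_width: 0.002
```

play_rows(
  increments="0.008 0 0 0;0.008 0 0 0;0.006 0 0 0",
)

```text
clock: 3.5
position: [0.4364, -0.0658, 0.054]
ee_rot: [0.443, 0.544, -0.446, 0.556]
ft_force: [-0.5, -0.2, -0.2]
grip_width: 0.001
```

Run:
```python
from h import *
o=state()
w=camera("wrist"); cv2.imwrite("pics/w2.png",w["img"])
```

```text
t 3.5 p [ 0.4364 -0.0658  0.054 ] 
R [[0.011, 0.978, 0.211], [-0.014, 0.211, -0.977], [-1.0, 0.008, 0.016]] F [-0.5 -0.2 -0.2] g 0.001
```

View pics/w2.png

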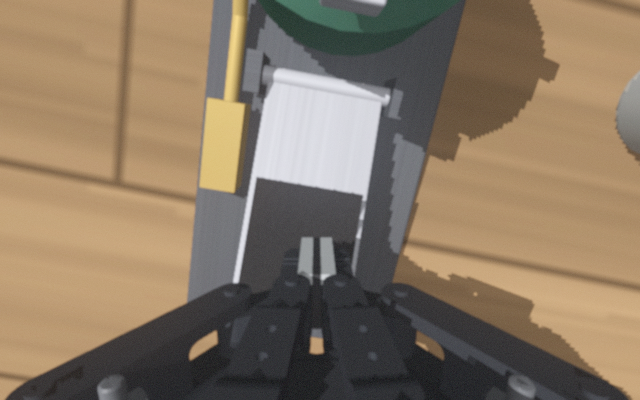

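play_rows(
  increments="0.003 0 0 0;0.003 0 0 0",
)

```text
clock: 3.75
position: [0.4366, -0.0658, 0.0474]
ee_rot: [0.443, 0.544, -0.445, 0.556]
ft_force: [0.7, 0.1, 0.6]
grip_width: 0.002
```

play_rows(
  increments="0.003 0 0 0;0.003 0 0 0",
)

```text
clock: 3.95
position: [0.4369, -0.0658, 0.0413]
ee_rot: [0.443, 0.544, -0.445, 0.556]
ft_force: [-0.3, -0.6, 0.2]
grip_width: 0.003
```

Run:
```python
from h import *
o=state()
w=camera("wrist"); zoom(w["img"],160,40,480,360,2.0,"pics/w3.png")
s=camera("scene"); zoom(s["img"],260,150,380,250,6,"pics/s3.png")
```

```text
t 3.95 p [ 0.4369 -0.0658  0.0413] 
R [[0.011, 0.977, 0.211], [-0.014, 0.211, -0.977], [-1.0, 0.008, 0.016]] F [-0.3 -0.6  0.2] g 0.003
```

View pics/w3.png

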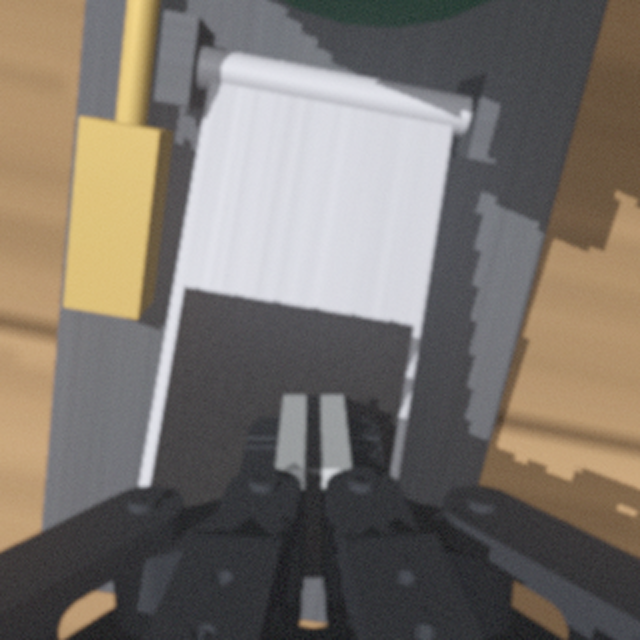

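View pics/s3.png

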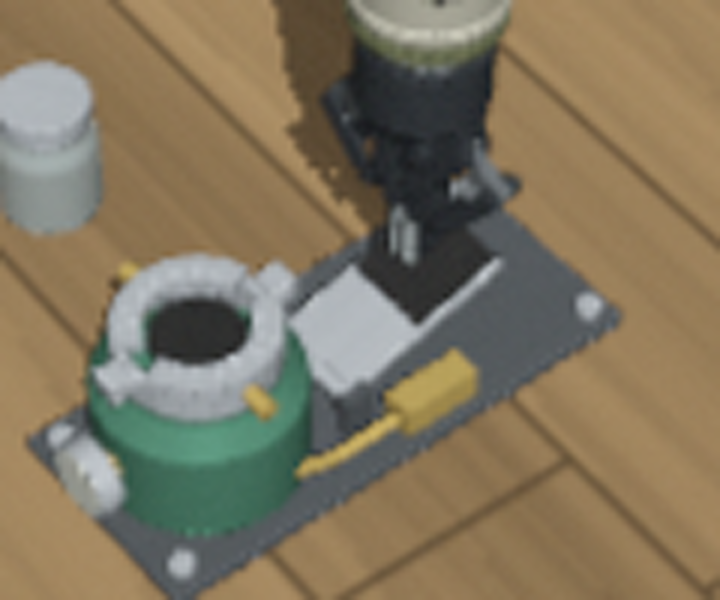

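Run:
```python
from h import *
o=state()
w=camera("wrist"); s=camera("scene")
for z in np.arange(0,.07,.01):
    a=cast(w,[(252.2,184.6),(366.5,203)],z,o); b=cast(w,[(204,41)and(270,75),(391,100)],z,o)
    print(round(z,2),np.linalg.norm(a[0]-a[1]).round(4),a.mean(0).round(3))
R=Ro.from_quat(o["ee_rot"]).as_matrix()
tip=o["position"]+R@[.008,0,0]
print("tip",tip,proj(s,tip),proj(w,tip,o))
```

```text
t 4.05 p [ 0.4366 -0.0657  0.041 ] 
R [[0.011, 0.977, 0.211], [-0.013, 0.211, -0.977], [-1.0, 0.008, 0.015]] F [ 0.7 -0.8  0.4] g 0.002
0.0 0.0735 [ 0.449 -0.06   0.   ]
0.01 0.07 [ 0.452 -0.06   0.01 ]
0.02 0.0664 [ 0.454 -0.059  0.02 ]
0.03 0.0628 [ 0.457 -0.059  0.03 ]
0.04 0.0593 [ 0.459 -0.058  0.04 ]
0.05 0.0557 [ 0.462 -0.058  0.05 ]
0.06 0.0522 [ 0.464 -0.057  0.06 ]
0.07 0.0486 [ 0.467 -0.057  0.07 ]
tip [ 0.43670589 -0.06582743  0.03303868] [[327.43466829 196.1878969 ]] [[314.97948649 232.45464647]]
```

play_rows(
  increments="0.003 0 -0.003 0;0.003 0 -0.003 0",
)

```text
clock: 4.35
position: [0.4364, -0.0604, 0.0357]
ee_rot: [0.443, 0.543, -0.445, 0.557]
ft_force: [0.1, -2.1, 4.1]
grip_width: -0.003
```

play_rows(
  increments="0.004 0 0 0;0.004 0 0 0",
)

```text
clock: 4.55
position: [0.4364, -0.06, 0.0277]
ee_rot: [0.443, 0.543, -0.446, 0.557]
ft_force: [-2.8, -0.8, 8.1]
grip_width: -0.001
```

Run:
```python
from h import *
o=state()
w=camera("wrist"); zoom(w["img"],160,40,480,360,2.0,"pics/w4.png")
R=Ro.from_quat(o["ee_rot"]).as_matrix()
for d in (.008,0,-.01,-.02,-.03): print(d,proj(w,o["position"]+R@[d,0,0],o),proj(w,o["position"]+R@[d,-.011,0],o))
```

```text
t 4.55 p [ 0.4364 -0.06    0.0277] 
R [[0.013, 0.977, 0.211], [-0.015, 0.211, -0.977], [-1.0, 0.009, 0.017]] F [-2.8 -0.8  8.1] g -0.001
0.008 [[314.97857157 232.45836796]] [[314.97927986 250.84276503]]
0 [[314.92761185 238.07797217]] [[314.92918656 257.15469409]]
-0.01 [[314.85733738 245.82751833]] [[314.86021891 265.84485432]]
-0.02 [[314.77851327 254.51987941]] [[314.78301474 275.57284519]]
-0.03 [[314.68947824 264.33825472]] [[314.69600487 286.53638915]]
```

View pics/w4.png

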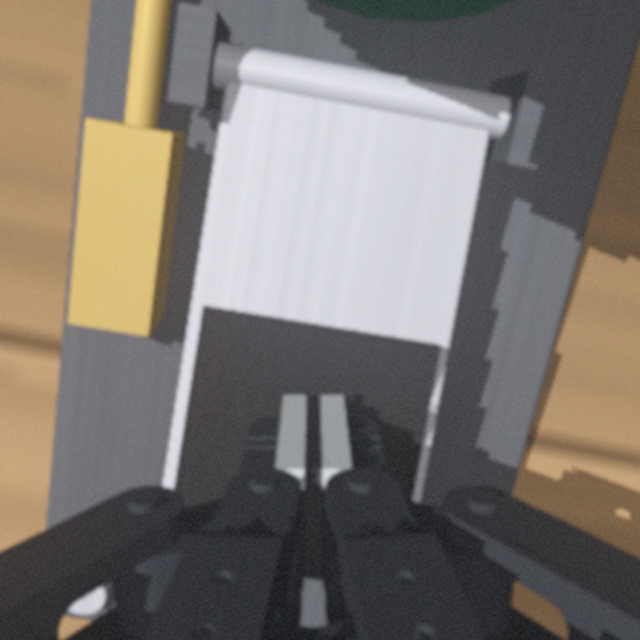

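play_rows(
  increments="0.004 0 0 0;0.004 0 0 0;0.003 0 0 0;0.003 0 0 0",
)

```text
clock: 5.0
position: [0.4346, -0.0602, 0.0138]
ee_rot: [0.441, 0.544, -0.447, 0.556]
ft_force: [-21.7, 1.3, 62.9]
grip_width: -0.002
```

play_rows(
  increments="-0.0005 0 0 0",
)

```text
clock: 5.1
position: [0.4345, -0.0601, 0.0152]
ee_rot: [0.44, 0.544, -0.448, 0.556]
ft_force: [-4.6, -0.4, 10.9]
grip_width: -0.001
```

play_rows(
  increments="0.0005 0 0 0;0.0005 0 0 0",
)

```text
clock: 5.3
position: [0.4345, -0.0602, 0.0151]
ee_rot: [0.44, 0.544, -0.448, 0.556]
ft_force: [-4.1, -1.0, 12.3]
grip_width: -0.003
```

play_rows(
  increments="0.0015 0 0 0;0.001 0 0 0;0.001 0 0 0;0.0005 0 0 0",
)

```text
clock: 5.7
position: [0.4344, -0.0603, 0.015]
ee_rot: [0.438, 0.544, -0.45, 0.556]
ft_force: [-6.8, -1.0, 14.5]
grip_width: 0.001
```

Run:
```python
from h import *
o=state(); print(o["joint_pos"].round(2))
w=camera("wrist"); zoom(w["img"],160,40,480,360,2.0,"pics/w5.png")
```

```text
t 5.7 p [ 0.4344 -0.0603  0.015 ] 
R [[0.002, 0.977, 0.212], [-0.025, 0.212, -0.977], [-1.0, -0.003, 0.025]] F [-6.8 -1.  14.5] g 0.001
[ 0.69  0.21 -0.72  2.11  0.21  0.88 -1.51]
```

View pics/w5.png

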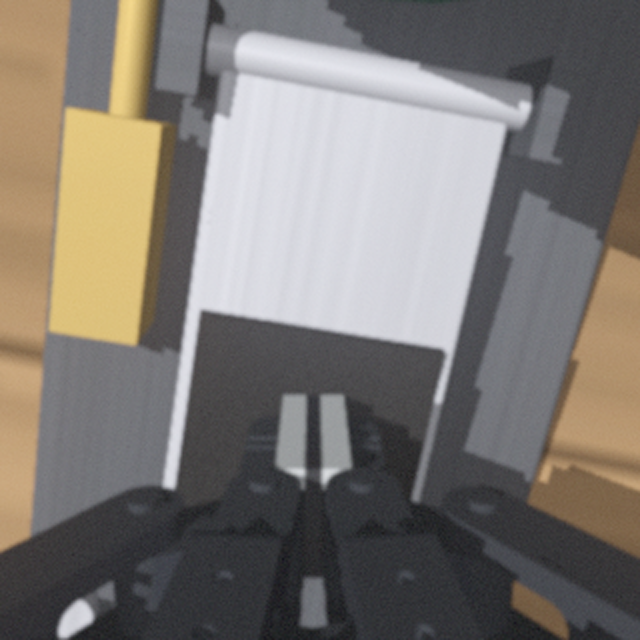

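play_rows(
  increments="-0.01 0 0 0;-0.03 0 0 0;-0.04 0 0 0;-0.04 0 0 0;-0.04 0 0 -0.15;-0.04 0 0 -0.15;0 0 0 -0.15;0 0 0 -0.15;0 0 0 -0.15;0 0 0 -0.15;0 0 0 -0.15;0 0 0 -0.15;0 0 0 -0.15;0 0 0 -0.15;0 0 0 -0.15;0 0 0 -0.15;0 0 0 -0.15;0 0 0 -0.15;0 0 0 -0.15;0 0 0 -0.15",
  hand=-1,
)

```text
clock: 7.75
position: [0.4323, -0.0507, 0.2172]
ee_rot: [-0.361, 0.616, 0.347, 0.607]
ft_force: [0.2, 0.2, 0.2]
grip_width: 1.002
```

Run:
```python
from h import *
o=state(); print(o["joint_pos"].round(2))
w=camera("wrist"); cv2.imwrite("pics/w6.png",w["img"])
R=Ro.from_quat(o["ee_rot"]).as_matrix()
print(np.degrees(np.arctan2(R[1,1],R[0,1])))
print(R.T@(np.array([.464,.267,.2])-o["position"]))
```

```text
t 7.75 p [ 0.4323 -0.0507  0.2172] 
R [[-0.001, -0.867, 0.498], [-0.024, 0.498, 0.867], [-1.0, -0.011, -0.021]] F [0.2 0.2 0.2] g 1.002
[ 0.67 -0.08 -0.64  1.89 -0.02  1.31  1.09]
150.12780787609097
[0.00965625 0.13093357 0.29153944]
```

View pics/w6.png

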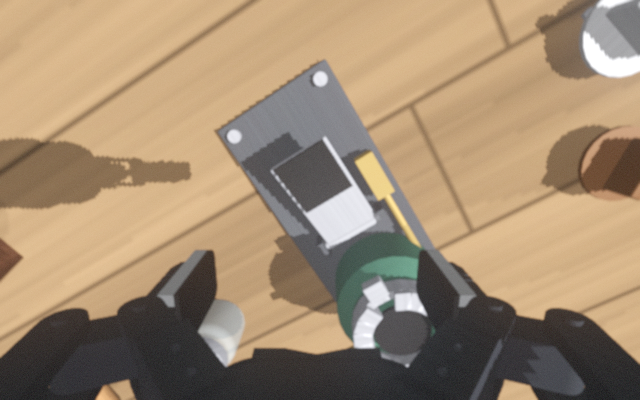

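play_rows(
  increments="0 0.011 0.0243 0;0 0.011 0.0243 0;0 0.011 0.0243 0;0 0.011 0.0243 0;0 0.011 0.0243 0;0 0.011 0.0243 0;0 0.011 0.0243 0;0 0.011 0.0243 0;0 0.011 0.0243 0;0 0.011 0.0243 0;0 0.011 0.0243 0;0 0.011 0.0243 0;0 0 0 -0.15;0 0 0 -0.15;0 0 0 -0.15;0 0 0 -0.15;0 0 0 -0.15;0 0 0 -0.15;0 0 0 -0.05;0 0 0 0",
)

```text
clock: 9.8
position: [0.4621, 0.2837, 0.2013]
ee_rot: [0.589, -0.401, -0.587, -0.384]
ft_force: [-0.7, -0.5, -0.3]
grip_width: 0.998
```

Run:
```python
from h import *
o=state(); print(o["joint_pos"].round(2))
w=camera("wrist"); cv2.imwrite("pics/w7.png",w["img"])
R=Ro.from_quat(o["ee_rot"]).as_matrix()
print(np.degrees(np.arctan2(R[1,1],R[0,1])))
```

```text
t 9.8 p [0.4621 0.2837 0.2013] 
R [[-0.01, -0.923, -0.384], [-0.021, -0.383, 0.923], [-1.0, 0.018, -0.015]] F [-0.7 -0.5 -0.3] g 0.998
[ 0.28  0.36 -1.12  1.63  0.34  1.38  1.08]
-157.45352605702178
```

View pics/w7.png

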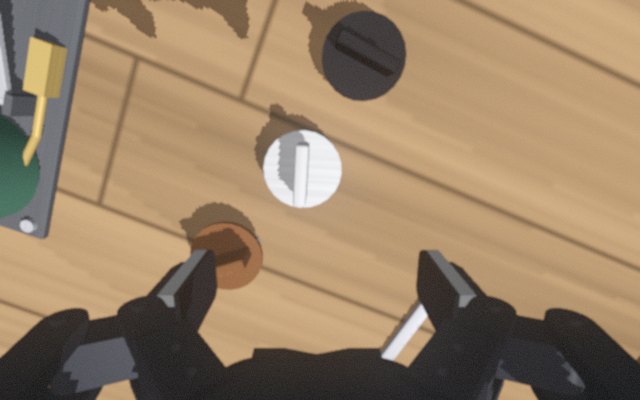

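Run:
```python
from h import *
o=state(); c=camera("wrist"); im=c["img"]
zoom(im,250,115,360,220,6,"pics/w8.png")
hsv=cv2.cvtColor(im,cv2.COLOR_BGR2HSV)
m=((hsv[...,1]<40)&(hsv[...,2]>110)).astype(np.uint8); m[:110]=0;m[230:]=0;m[:,:240]=0;m[:,370:]=0
cs,_=cv2.findContours(m,cv2.RETR_EXTERNAL,cv2.CHAIN_APPROX_NONE)
k=max(cs,key=cv2.contourArea); e=cv2.fitEllipse(k); ch=cv2.minEnclosingCircle(k); print(e,ch,cv2.contourArea(k))
print(cast(c,[e[0],ch[0]],.026,o))
```

```text
t 9.85 p [0.4621 0.2836 0.2013] 
R [[-0.01, -0.924, -0.382], [-0.021, -0.382, 0.924], [-1.0, 0.018, -0.015]] F [-0.7 -0.7 -0.5] g 1.002
((302.11065673828125, 168.379638671875), (77.62779235839844, 78.63732147216797), 117.73100280761719) ((301.865966796875, 168.59793090820312), 39.996543884277344) 4791.0
[[0.46302033 0.26465757 0.026     ]
 [0.46332745 0.26451022 0.026     ]]
```

View pics/w8.png

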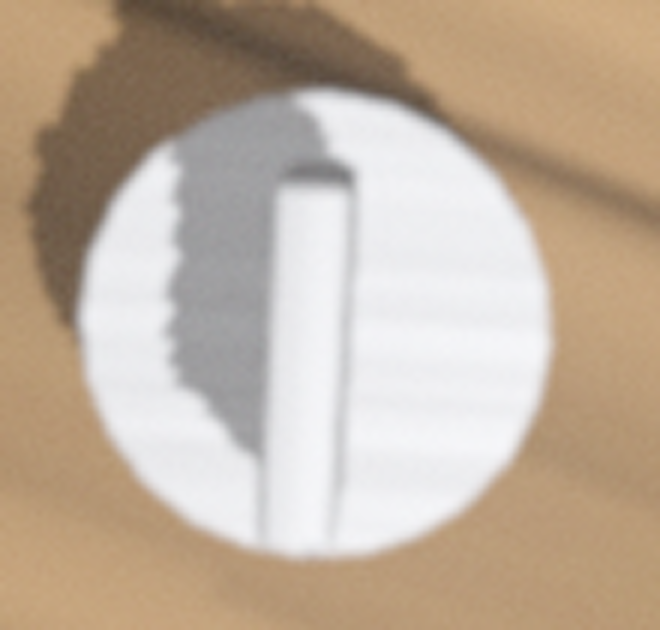

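Run:
```python
from h import *
o=state(); c=camera("wrist")
u=lambda x,y:(250+x/6-.42,115+y/6-.42)
e=cast(c,[u(315,180),u(297,543)],.062,o); print(e,e.mean(0)); d=e[0]-e[1]; print(np.degrees(np.arctan2(d[1],d[0])),np.linalg.norm(d))
R=Ro.from_quat(o["ee_rot"]).as_matrix()
cen=(e.mean(0)[:2]+np.array([.4632,.2646]))/2
print("yaw",np.degrees(np.arctan2(R[1,1],R[0,1])))
print(cen,R.T@(np.r_[cen,.014]-o["position"]))
print("brown",cast(c,[(228,250)],.03,o))
```

```text
t 9.9 p [0.4621 0.2836 0.2014] 
R [[-0.01, -0.924, -0.382], [-0.021, -0.382, 0.924], [-1.0, 0.017, -0.015]] F [ 0.9  0.2 -0.6] g 1.002
[[0.43653188 0.25610507 0.062     ]
 [0.49029099 0.27468775 0.062     ]] [0.46341143 0.26539641 0.062     ]
-160.93149536824578 0.05688020820127567
yaw -157.53870285781187
[0.46330572 0.26499821] [ 0.18773997  0.00277249 -0.01475204]
brown [[0.57652212 0.22377331 0.03      ]]
```

play_rows(
  increments="0 0.0015 -0.0075 0.03;0 0.0015 -0.007 0.03;0.03 0 0 0;0.03 0 0 0;0.03 0 0 0;0.02 0 0 0;0 0 0 0",
  hand=-0.2,
)

```text
clock: 10.65
position: [0.4662, 0.2618, 0.0894]
ee_rot: [0.573, -0.425, -0.568, -0.41]
ft_force: [0.5, -0.2, 0.4]
grip_width: 0.599
```

Run:
```python
from h import *
o=state(); c=camera("wrist"); cv2.imwrite("pics/w9.png",c["img"])
R=Ro.from_quat(o["ee_rot"]).as_matrix()
print("yaw",np.degrees(np.arctan2(R[1,1],R[0,1])))
print(R.T@(np.r_[.4633,.265,.014]-o["position"]))
```

```text
t 10.65 p [0.4662 0.2618 0.0894] 
R [[-0.006, -0.953, -0.302], [-0.022, -0.302, 0.953], [-1.0, 0.012, -0.019]] F [ 0.5 -0.2  0.4] g 0.599
yaw -162.40316831050797
[0.07532548 0.00091067 0.00535843]
```

View pics/w9.png

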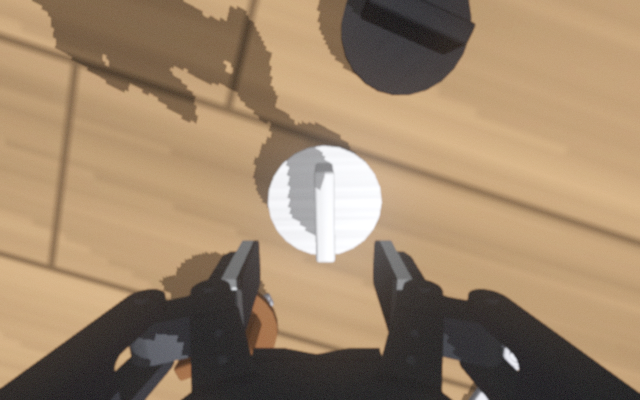

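play_rows(
  increments="0.02 0.0005 0.003 -0.013;0.02 0.0005 0.003 -0.013;0.015 0 0 0;0 0 0 0",
)

```text
clock: 11.1
position: [0.4677, 0.2671, 0.0396]
ee_rot: [0.579, -0.417, -0.57, -0.407]
ft_force: [-0.4, -0.3, 0.1]
grip_width: 0.594
```

Run:
```python
from h import *
o=state(); c=camera("wrist"); cv2.imwrite("pics/w10.png",c["img"])
R=Ro.from_quat(o["ee_rot"]).as_matrix()
print("yaw",np.degrees(np.arctan2(R[1,1],R[0,1])))
print(R.T@(np.r_[.4633,.265,.014]-o["position"]))
```

```text
t 11.1 p [0.4677 0.2671 0.0396] 
R [[0.002, -0.947, -0.321], [-0.019, -0.321, 0.947], [-1.0, 0.004, -0.019]] F [-0.4 -0.3  0.1] g 0.594
yaw -161.2599978187889
[ 0.02566182  0.00476641 -0.000129  ]
```

View pics/w10.png

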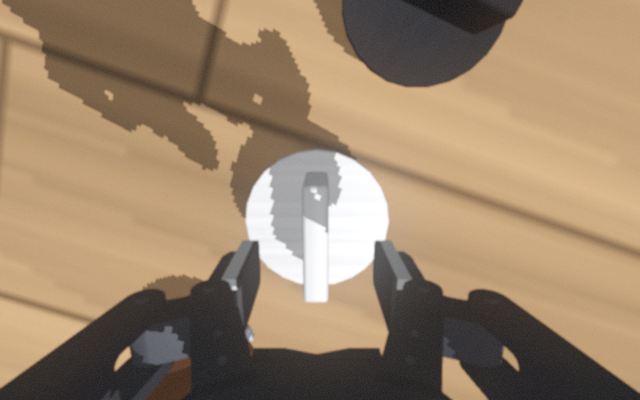

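play_rows(
  increments="0.013 0.0025 0 0;0.013 0.0025 0 0;0 0 0 0",
)

```text
clock: 11.45
position: [0.4648, 0.2658, 0.0151]
ee_rot: [0.58, -0.416, -0.569, -0.409]
ft_force: [-0.7, 0.6, -0.0]
grip_width: 0.6
```

play_rows(
  increments="0 0 0 0;0 0 0 0;0 0 0 0;0 0 0 0;0 0 0 0;0 0 0 0;0 0 0 0",
  hand=1,
  squeeze=90,
)

```text
clock: 12.15
position: [0.4651, 0.266, 0.0158]
ee_rot: [0.58, -0.416, -0.569, -0.409]
ft_force: [-0.4, 0.5, -1.4]
grip_width: 0.12
```

Run:
```python
from h import *
o=state(); c=camera("wrist"); cv2.imwrite("pics/w11.png",c["img"])
R=Ro.from_quat(o["ee_rot"]).as_matrix()
print("yaw",np.degrees(np.arctan2(R[1,1],R[0,1])),o["joint_pos"].round(2))
```

```text
t 12.15 p [0.4651 0.266  0.0158] 
R [[0.007, -0.948, -0.32], [-0.017, -0.32, 0.947], [-1.0, -0.002, -0.018]] F [-0.4  0.5 -1.4] g 0.12
yaw -161.36171481574232 [ 0.19  0.53 -0.97  1.85  0.53  1.04  0.89]
```

View pics/w11.png

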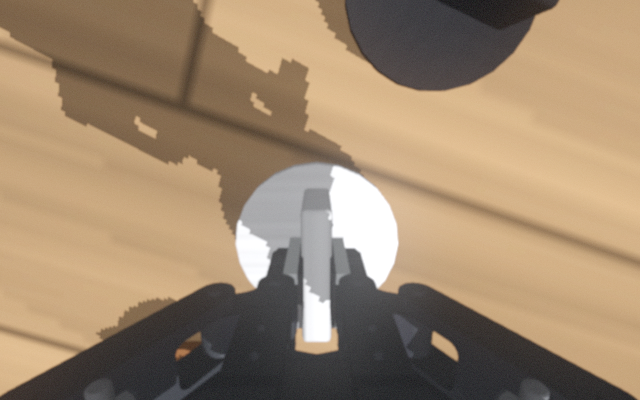

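Run:
```python
from h import *
o=state(); c=camera("wrist"); im=c["img"]
R=Ro.from_quat(o["ee_rot"]).as_matrix()
zoom(im,220,150,420,350,4,"pics/w12.png")
hsv=cv2.cvtColor(im,cv2.COLOR_BGR2HSV); m=((hsv[...,1]<35)&(hsv[...,2]>95)).astype(np.uint8)
m[:158]=0;m[275:]=0;m[:,:225]=0;m[:,410:]=0
cs,_=cv2.findContours(m,cv2.RETR_EXTERNAL,cv2.CHAIN_APPROX_NONE)
k=max(cs,key=cv2.contourArea)[:,0]; 
X=cast(c,k,.026,o)[:,:2]
# keep outer boundary: upper part rows<255
X=X[(k[:,1]<250)]; kk=k[k[:,1]<250]
from scipy.optimize import least_squares
X0=np.array([.4645,.2655])
r=np.linalg.norm(X-X0,axis=1); s=abs(r-.04)<.004; print(len(X),s.sum())
f=least_squares(lambda p:np.linalg.norm(X[s]-p[:2],axis=1)-p[2],[*X0,.04],loss="soft_l1",f_scale=.0005); print(f.x)
f2=least_squares(lambda p:np.linalg.norm(X[s]-p[:2],axis=1)-.04,X0,loss="soft_l1",f_scale=.0005); print(f2.x)
print("in tool",R.T@(np.r_[f.x[:2],.026]-o["position"]))
b=cast(c,[(316,210),(316.5,341)],.062,o); print(b,b.mean(0),np.linalg.norm(b[0]-b[1]))
```

```text
t 12.2 p [0.4651 0.2661 0.0158] 
R [[0.007, -0.948, -0.319], [-0.017, -0.32, 0.947], [-1.0, -0.002, -0.018]] F [ 0.2  0.6 -2.5] g 0.123
254 244
[0.46431722 0.26538197 0.0399729 ]
[0.46434947 0.26539124]
in tool [-0.01016771  0.00093601 -0.00057738]
[[0.43721133 0.25676999 0.062     ]
 [0.49140082 0.27531103 0.062     ]] [0.46430608 0.26604051 0.062     ] 0.057273648536755116
```

View pics/w12.png

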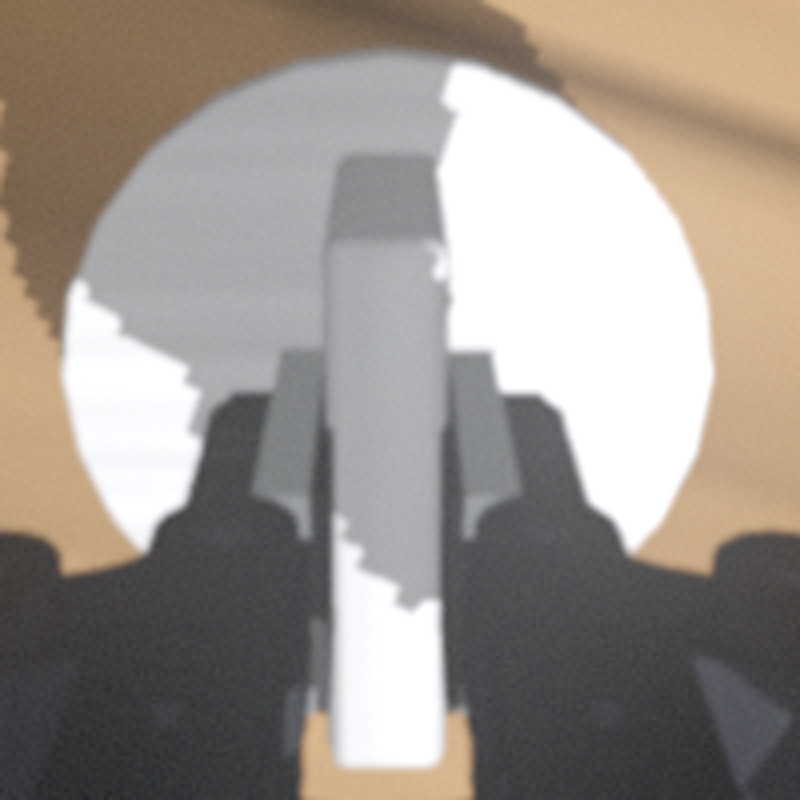

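Run:
```python
from h import *
o=state(); R=Ro.from_quat(o["ee_rot"]).as_matrix()
cap=R.T@(np.array([.46433,.2655,0])-o["position"]); ax=R.T@[0,0,1.]
capx=R.T@np.array([np.cos(np.radians(19)),np.sin(np.radians(19)),0])
np.savez("cap.npz",cap=cap,ax=ax); print(cap,ax,capx)
open("h.py","a").write('''
def capst(o,pot=None):
    d=np.load("cap.npz"); R=Ro.from_quat(o["ee_rot"]).as_matrix()
    c=o["position"]+R@d["cap"]; a=R@d["ax"]
    print("cap",c.round(4),"axis",a.round(3),"tool yaw",np.degrees(np.arctan2(R[1,1],R[0,1])).round(2),"q",o["joint_pos"].round(2)); return c,R
''')
```

```text
t 12.25 p [0.4651 0.266  0.0158] 
R [[0.007, -0.948, -0.319], [-0.017, -0.32, 0.947], [-1.0, -0.002, -0.018]] F [-0.1  0.1 -0.5] g 0.117
[1.58186978e-02 9.23202969e-04 1.00162032e-05] [-0.9998343  -0.00159889 -0.01813322] [ 0.00148355 -0.99997859  0.00637273]
```

play_rows(
  increments="-0.01 0 0 0;-0.03 0 0 0;-0.04 0 0 0;-0.04 0 0 0;-0.04 0 0 0;-0.04 0 0 0.07;-0.02 0 0 0.07;0 0 0 0.07;0 0 0 0.07;0 -0.013 -0.0234 0;0 -0.013 -0.0234 0;0 -0.013 -0.0234 0;0 -0.013 -0.0234 0;0 -0.013 -0.0234 0;0 -0.013 -0.0234 0;0 -0.013 -0.0234 0;0 -0.013 -0.0234 0;0 -0.013 -0.0234 0;0 0 0 0",
)

```text
clock: 14.15
position: [0.5883, 0.0622, 0.2631]
ee_rot: [0.519, -0.488, -0.505, -0.487]
ft_force: [0.6, 0.7, -1.6]
grip_width: 0.125
```

Run:
```python
from h import *
o=state(); c=camera("wrist"); cv2.imwrite("pics/w13.png",c["img"]); capst(o)
print(proj(c,[[.59,-.051,.122]],o))
```

```text
t 14.15 p [0.5883 0.0622 0.2631] 
R [[0.014, -0.999, -0.048], [-0.014, -0.048, 0.999], [-1.0, -0.013, -0.015]] F [ 0.6  0.7 -1.6] g 0.125
cap [0.5876 0.062  0.2473] axis [-0.011 -0.004  1.   ] tool yaw -177.22 q [ 0.55  0.37 -0.96  1.44  0.32  1.48  1.21]
[[197.45094817 172.09549393]]
```

View pics/w13.png

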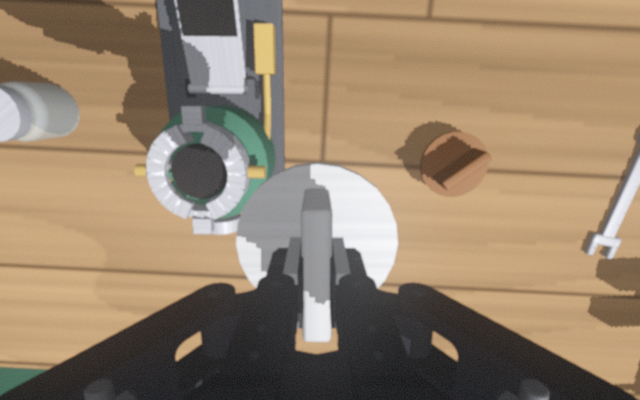

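Run:
```python
from h import *
o=state(); c=camera("wrist"); im=c["img"]
zoom(im,125,85,285,245,5,"pics/w14.png")
hsv=cv2.cvtColor(im,cv2.COLOR_BGR2HSV)
m=((hsv[...,1]<60)&(hsv[...,2]>100)).astype(np.uint8)
X=[]
cen=np.array([198.,172.])
# radial search for outer edge of collar
from scipy.optimize import least_squares
y,x=np.mgrid[0:400,0:640]
pts=[]
g=(hsv[...,1]<55)&(hsv[...,2]>85)
for a in np.radians(np.arange(0,360,3)):
    rs=np.arange(35,62,.5); px=cen+np.c_[np.cos(a)*rs,np.sin(a)*rs]
    v=[g[int(round(q[1])),int(round(q[0]))] for q in px]
    i=next((i for i in range(len(v)) if not v[i]),None)
    if i: pts.append(px[i])
P=cast(c,pts,.122,o)[:,:2]
f=least_squares(lambda p:np.linalg.norm(P-p[:2],axis=1)-p[2],[.59,-.051,.046],loss="soft_l1",f_scale=.0007); r=np.linalg.norm(P-f.x[:2],axis=1)-f.x[2]
print(f.x,(abs(r)<.0015).sum(),len(P))
```

```text
t 14.2 p [0.5874 0.0646 0.2633] 
R [[0.014, -0.999, -0.051], [-0.013, -0.051, 0.999], [-1.0, -0.013, -0.014]] F [-0.3 -0.1 -0.6] g 0.121
[ 0.58992623 -0.05090375  0.04911577] 66 101
```

View pics/w14.png

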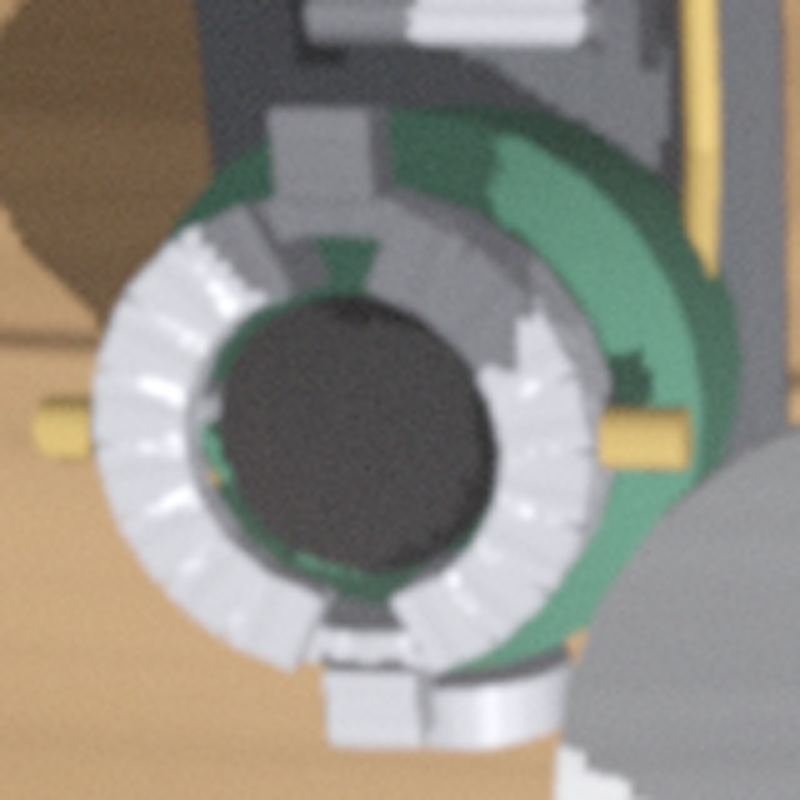

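Run:
```python
from h import *
o=state(); c=camera("wrist"); zoom(c["img"],125,85,285,245,5,"pics/w15.png")
v=lambda x,y:(125+x/5-.4,85+y/5-.4)
e=cast(c,[v(320,108),v(372,747)],.120,o); print(e,e.mean(0),np.linalg.norm(e[0]-e[1])); d=e[1]-e[0]; print("yaw",np.degrees(np.arctan2(d[1],d[0])))
l=cast(c,[v(92,430),v(592,430),v(342,668)],.122,o);print(l,l[:2].mean(0))
b=cast(c,[v(35,428),v(690,440)],.108,o);print(b,b.mean(0),np.linalg.norm(b[0]-b[1]))
s=cast(c,[v(345,262),v(360,612)],.12,o); print("slots",s)
```

```text
t 14.25 p [0.5868 0.0664 0.2635] 
R [[0.014, -0.999, -0.053], [-0.013, -0.053, 0.999], [-1.0, -0.013, -0.014]] F [-0.7  1.2 -1.6] g 0.123
[[ 0.53013992 -0.05264904  0.12      ]
 [ 0.6522086  -0.04877882  0.12      ]] [ 0.59117426 -0.05071393  0.12      ] 0.1221300173636086
yaw 1.815965225025857
[[ 0.59058411 -0.09761812  0.122     ]
 [ 0.5852738  -0.00426121  0.122     ]
 [ 0.63512384 -0.05315202  0.122     ]] [ 0.58792896 -0.05093967  0.122     ]
[[ 0.59416903 -0.1161844   0.108     ]
 [ 0.58927728  0.01164666  0.108     ]] [ 0.59172316 -0.05226887  0.108     ] 0.12792462125572926
slots [[ 0.55707575 -0.04951319  0.12      ]
 [ 0.62415246 -0.04986535  0.12      ]]
```

play_rows(
  increments="0 0 -0.02 0.01;0 0 -0.02 0;0 0 -0.02 0;0 0 -0.02 0;0.01 0 -0.02 0;0.02 0 -0.012 0;0.02 0 -0.006 0;0.02 0 0 0;0.01 0 0 0;0 0 0 0;0 0 0 0",
)

```text
clock: 15.4
position: [0.5907, -0.0392, 0.1886]
ee_rot: [0.525, -0.481, -0.509, -0.485]
ft_force: [1.2, 0.5, -1.3]
grip_width: 0.121
```

```bash
cat > t.py <<'E'
from h import *
import sys
o=state(); cp,R=capst(o)
if len(sys.argv)>1:
    c=camera("wrist"); cv2.imwrite(sys.argv[1],c["img"]); s=camera("scene"); zoom(s["img"],250,150,370,250,6,sys.argv[1].replace(".png","s.png"))
d=R.T@(np.array([.5915,-.052,cp[2]])-cp); print("move tool",d.round(4))
E
python3 t.py pics/w16.png
```

```text
t 15.4 p [ 0.5907 -0.0392  0.1886] 
R [[0.02, -0.998, -0.068], [-0.011, -0.068, 0.998], [-1.0, -0.019, -0.013]] F [ 1.2  0.5 -1.3] g 0.121
cap [ 0.5901 -0.0394  0.1728] axis [-0.017 -0.007  1.   ] tool yaw -176.1 q [ 0.71  0.4  -0.92  1.56  0.34  1.33  1.39]
move tool [ 0.0002 -0.0005 -0.0127]
```

View pics/w16.png

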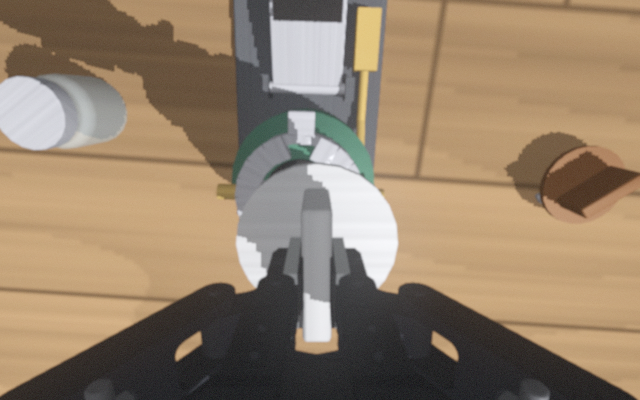

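View pics/w16s.png

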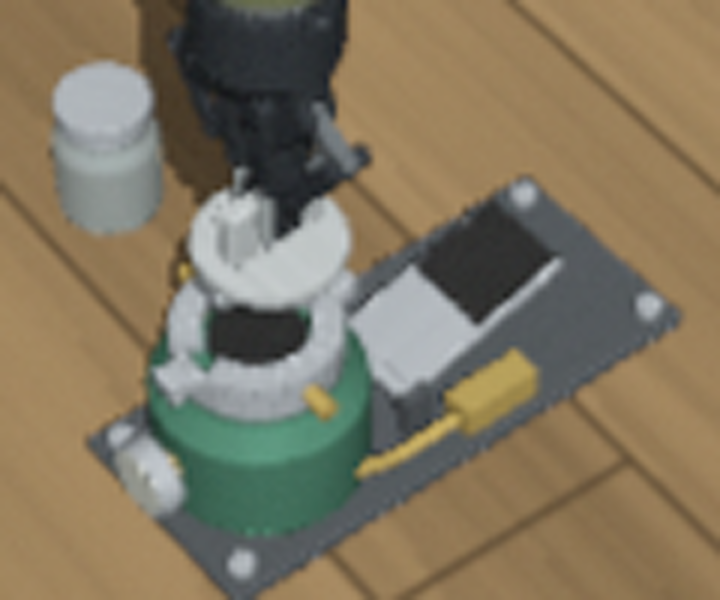

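play_rows(
  increments="0 0 -0.006 0.016;0 0 -0.0065 0.016;0.015 0 0 0;0.015 0 0 0;0 0 0 0;0 0 0 0",
)

```text
clock: 16.1
position: [0.593, -0.0536, 0.1575]
ee_rot: [0.516, -0.489, -0.499, -0.494]
ft_force: [-0.4, 0.7, -1.3]
grip_width: 0.12
```

```bash
python3 t.py pics/w17.png
```

```text
t 16.1 p [ 0.593  -0.0536  0.1575] 
R [[0.022, -0.999, -0.032], [-0.012, -0.032, 0.999], [-1.0, -0.022, -0.013]] F [-0.4  0.7 -1.3] g 0.12
cap [ 0.5924 -0.0538  0.1416] axis [-0.02  -0.006  1.   ] tool yaw -178.16 q [ 0.71  0.42 -0.9   1.6   0.36  1.27  1.36]
move tool [-0.      0.0009  0.0018]
```

View pics/w17.png

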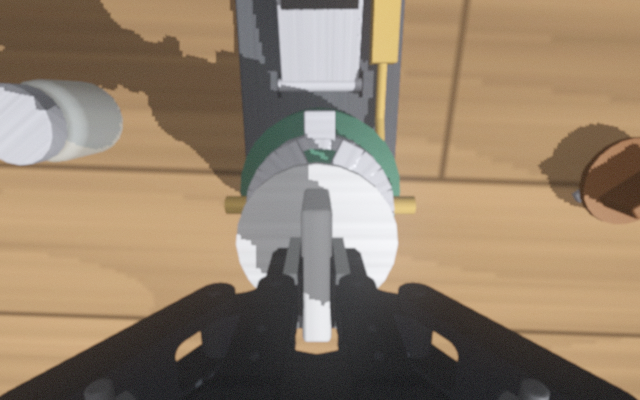

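View pics/w17s.png

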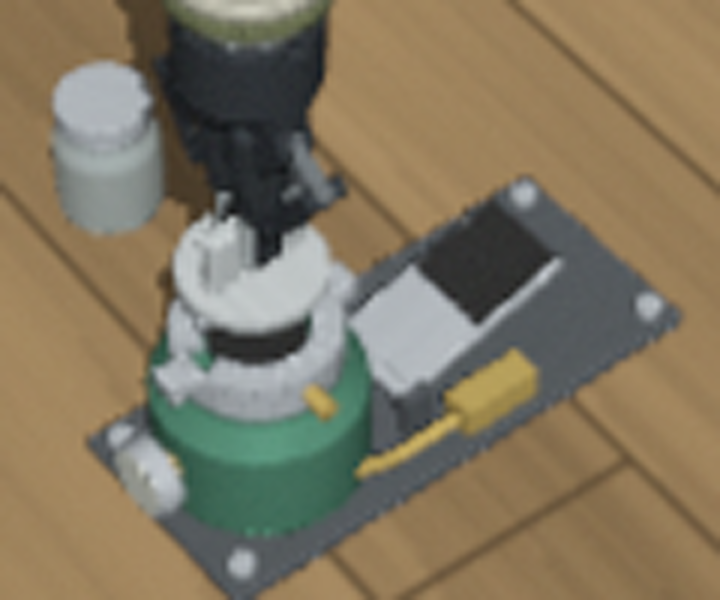

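Run:
```python
from h import *
o=state(); c=camera("wrist"); zoom(c["img"],215,90,425,250,3.8,"pics/w18.png"); capst(o)
b=cast(c,[(226,205),(414.5,205)],.108,o); print(b.round(4),b.mean(0).round(4),np.linalg.norm(b[0]-b[1]), np.degrees(np.arctan2(*(b[1]-b[0])[:2])))
e=cast(c,[(306,111),(334.5,111.5)],.12,o); print(e.round(4),e.mean(0).round(4))
```

```text
t 16.2 p [ 0.5931 -0.0536  0.1578] 
R [[0.022, -0.999, -0.032], [-0.012, -0.032, 0.999], [-1.0, -0.022, -0.013]] F [ 0.8 -1.1 -1.4] g 0.12
cap [ 0.5925 -0.0538  0.142 ] axis [-0.02  -0.006  1.   ] tool yaw -178.16 q [ 0.71  0.42 -0.9   1.6   0.36  1.27  1.36]
[[ 0.5945 -0.1152  0.108 ]
 [ 0.5898  0.0105  0.108 ]] [ 0.5922 -0.0523  0.108 ] 0.12575184860464 -2.128775478695043
[[ 0.5311 -0.0626  0.12  ]
 [ 0.5309 -0.046   0.12  ]] [ 0.531  -0.0543  0.12  ]
```

View pics/w18.png

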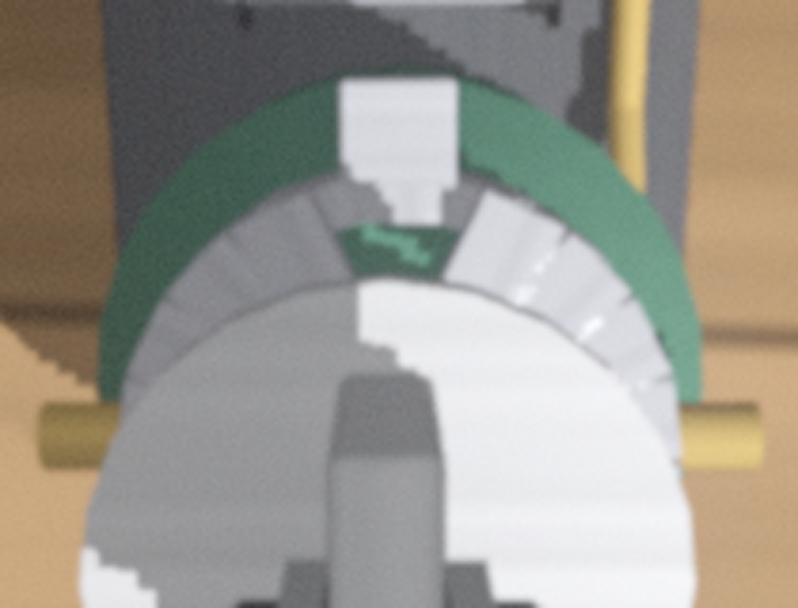

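play_rows(
  increments="0.008 0.0005 0.001 0;0.006 0 0.0005 0;0 0 0 0",
)

```text
clock: 16.55
position: [0.5935, -0.0518, 0.1437]
ee_rot: [0.517, -0.489, -0.499, -0.495]
ft_force: [0.6, -0.3, -1.4]
grip_width: 0.121
```

```bash
sed -i 's/.5915,-.052,/.592,-.0522,/' t.py; python3 t.py
```

```text
t 16.55 p [ 0.5935 -0.0518  0.1437] 
R [[0.024, -0.999, -0.032], [-0.012, -0.033, 0.999], [-1.0, -0.024, -0.013]] F [ 0.6 -0.3 -1.4] g 0.121
cap [ 0.593  -0.052   0.1279] axis [-0.022 -0.006  1.   ] tool yaw -178.14 q [ 0.71  0.43 -0.89  1.62  0.37  1.24  1.35]
move tool [-0.      0.001  -0.0001]
```

play_rows(
  increments="0.005 0.001 0 0;0.005 0.0003 0 0;0.004 0 0 0",
)

```text
clock: 16.85
position: [0.5927, -0.052, 0.129]
ee_rot: [0.517, -0.489, -0.499, -0.495]
ft_force: [-0.0, -0.2, -1.4]
grip_width: 0.123
```

```bash
python3 t.py
```

```text
t 16.85 p [ 0.5927 -0.052   0.129 ] 
R [[0.025, -0.999, -0.032], [-0.012, -0.033, 0.999], [-1.0, -0.025, -0.013]] F [-0.  -0.2 -1.4] g 0.123
cap [ 0.5922 -0.0522  0.1132] axis [-0.023 -0.006  1.   ] tool yaw -178.13 q [ 0.71  0.44 -0.89  1.63  0.38  1.21  1.34]
move tool [-0.      0.0002  0.    ]
```

play_rows(
  increments="0.004 0 0 0;0.004 0 0 0;0.002 0 0 0",
)

```text
clock: 17.15
position: [0.593, -0.0519, 0.1188]
ee_rot: [0.517, -0.489, -0.499, -0.495]
ft_force: [-3.8, 0.2, 5.3]
grip_width: 0.119
```

```bash
python3 t.py
```

```text
t 17.15 p [ 0.593  -0.0519  0.1188] 
R [[0.025, -0.999, -0.032], [-0.013, -0.033, 0.999], [-1.0, -0.025, -0.013]] F [-3.8  0.2  5.3] g 0.119
cap [ 0.5925 -0.0521  0.103 ] axis [-0.023 -0.006  1.   ] tool yaw -178.12 q [ 0.7   0.46 -0.88  1.64  0.39  1.2   1.34]
move tool [-0.      0.0005 -0.    ]
```

play_rows(
  increments="0 0.0005 0 0;0 0 0 0.05;0 0 0 0.05;0 0 0 0.05;0 0 0 0.05",
)

```text
clock: 17.65
position: [0.5936, -0.0536, 0.1207]
ee_rot: [-0.465, 0.538, 0.444, 0.546]
ft_force: [-1.2, -0.8, 5.3]
grip_width: 0.119
```

```bash
python3 t.py
```

```text
t 17.65 p [ 0.5936 -0.0536  0.1207] 
R [[0.028, -0.984, 0.174], [-0.015, 0.174, 0.985], [-1.0, -0.03, -0.01]] F [-1.2 -0.8  5.3] g 0.119
cap [ 0.5931 -0.0537  0.1048] axis [-0.029 -0.003  1.   ] tool yaw 169.99 q [ 0.68  0.44 -0.84  1.65  0.37  1.19  1.14]
move tool [-0.0001  0.0013  0.0013]
```

play_rows(
  increments="0.001 0.0005 0.0005 0.05;0.001 0.0005 0.0005 0.05;0.0005 0.0003 0.0003 0.05;0.0005 0.0003 0.0003 0.05;0.0005 0 0 0.05",
)

```text
clock: 18.15
position: [0.5933, -0.0557, 0.1194]
ee_rot: [-0.391, 0.592, 0.367, 0.602]
ft_force: [-3.1, -1.1, 4.3]
grip_width: 0.122
```

```bash
python3 t.py
```

```text
t 18.15 p [ 0.5933 -0.0557  0.1194] 
R [[0.03, -0.905, 0.425], [-0.021, 0.424, 0.905], [-0.999, -0.036, -0.006]] F [-3.1 -1.1  4.3] g 0.122
cap [ 0.593  -0.0556  0.1035] axis [-0.036  0.004  0.999] tool yaw 154.89 q [ 0.64  0.42 -0.79  1.65  0.35  1.18  0.9 ]
move tool [-0.0001  0.0023  0.0027]
```

play_rows(
  increments="0 0.001 0.0015 0.04;0.0003 0.001 0.0015 0.04;0.0003 0.001 0.001 0.04;0.0003 0.0005 0.001 0.04;0 0 0 0",
)

```text
clock: 18.65
position: [0.5931, -0.0551, 0.1204]
ee_rot: [-0.341, 0.622, 0.312, 0.632]
ft_force: [-2.4, 0.5, 4.3]
grip_width: 0.12
```

```bash
python3 t.py
```

```text
t 18.65 p [ 0.5931 -0.0551  0.1204] 
R [[0.031, -0.819, 0.573], [-0.029, 0.572, 0.819], [-0.999, -0.042, -0.005]] F [-2.4  0.5  4.3] g 0.12
cap [ 0.5928 -0.055   0.1046] axis [-0.041  0.013  0.999] tool yaw 145.04 q [ 0.61  0.41 -0.76  1.65  0.34  1.18  0.73]
move tool [-0.0001  0.0023  0.0018]
```

play_rows(
  increments="0.0005 0.001 0.0015 0.04;0.0005 0.001 0.0015 0.04;0.0003 0.0008 0.001 0.03;0 0.0005 0.0005 0;0 0 0 0",
)

```text
clock: 19.15
position: [0.5938, -0.0531, 0.1204]
ee_rot: [-0.307, 0.638, 0.276, 0.65]
ft_force: [-2.6, -1.0, 4.6]
grip_width: 0.124
```

```bash
python3 t.py pics/w20.png
```

```text
t 19.15 p [ 0.5938 -0.0531  0.1204] 
R [[0.033, -0.751, 0.659], [-0.033, 0.659, 0.752], [-0.999, -0.047, -0.003]] F [-2.6 -1.   4.6] g 0.124
cap [ 0.5937 -0.053   0.1045] axis [-0.044  0.019  0.999] tool yaw 138.75 q [ 0.59  0.4  -0.74  1.66  0.33  1.17  0.62]
move tool [-0.0001  0.0018 -0.0005]
```

View pics/w20.png

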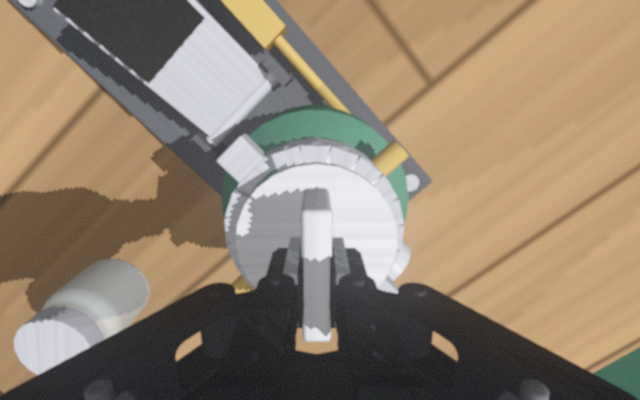

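View pics/w20s.png

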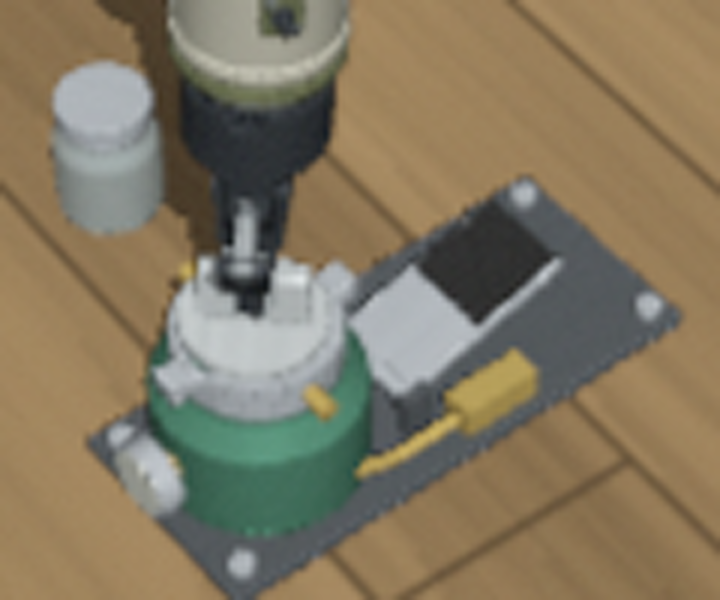

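play_rows(
  increments="0.0003 0 0 0.01;0 0 0 0;0 0 0 0",
)

```text
clock: 19.55
position: [0.5937, -0.0532, 0.1199]
ee_rot: [-0.304, 0.64, 0.273, 0.651]
ft_force: [-1.8, -1.5, 5.1]
grip_width: 0.119
```

```bash
python3 t.py pics/w21.png; python3 t.py; python3 -c "
from h import *
print(get_obs()['joint_velocities'].round(4))"
```

```text
t 19.55 p [ 0.5937 -0.0532  0.1199] 
R [[0.033, -0.744, 0.667], [-0.033, 0.666, 0.745], [-0.999, -0.047, -0.003]] F [-1.8 -1.5  5.1] g 0.119
cap [ 0.5935 -0.0531  0.1041] axis [-0.043  0.019  0.999] tool yaw 138.17 q [ 0.59  0.4  -0.74  1.66  0.33  1.17  0.61]
move tool [-0.0001  0.0017 -0.0003]
t 19.65 p [ 0.5937 -0.0532  0.12  ] 
R [[0.033, -0.744, 0.667], [-0.033, 0.666, 0.745], [-0.999, -0.047, -0.003]] F [-1.4 -1.7  3.9] g 0.118
cap [ 0.5935 -0.0531  0.1041] axis [-0.044  0.019  0.999] tool yaw 138.17 q [ 0.59  0.4  -0.74  1.66  0.33  1.17  0.61]
move tool [-0.0001  0.0017 -0.0003]
[-0.0006 -0.0016  0.0002 -0.0009  0.0011  0.0001 -0.0008]
```

View pics/w21.png

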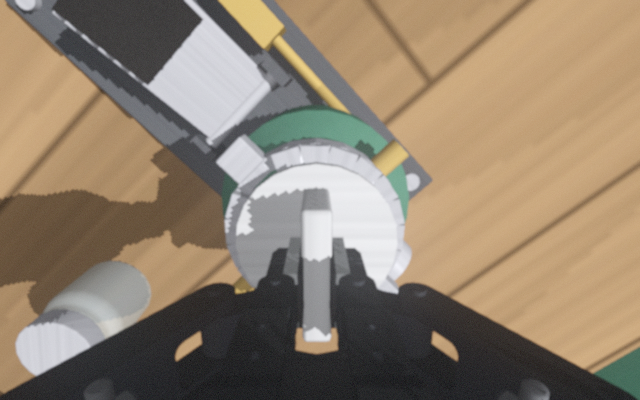

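The picture shows the cap seated in the collar. The bar points at (317,200), midway between the slot ear at (240,158) and the brass housing at (390,158). The arm is at rest, so I'm handing in.

```bash
python3 -c "
from workcell import workorder
print(workorder.hand_in())"
```

```text
the job is handed in; nothing more can be done
None
```

I pressed the bleed pedal to its stop and let it spring up. Then I put the aluminium cap through the collar slots, pushed it down and turned it about 44° clockwise. I handed in with the gripper still closed on the bar; hand-in gives no verdict.

**Pedal:** It was held at or within about 1 mm of the stop for at least 0.7 s. The contact force peaked briefly at 63 N, then settled at 11–15 N. The wrist picture after the lift showed it up again.

**Last check on the cap, from arm position and camera measurements:**

| Check | Measured | Allowed |
|---|---|---|
| Distance from the pot's axis | about 1.7 mm | 7 mm |
| Underside above the bench | about 104 mm | 98–111.5 mm |
| Tilt | about 2.7° | 7° |
| Turn from the slots | about 44° | 33.5–56.5° |

- **Arm and grip:** The arm was at rest with the grip set to 90 N. The seal was pushing back with about 5–6 N, and the turn never came near the click.
- **Bystanders:** I never touched the jar, hammer, spanner or look-alikes. I did not measure their positions again at the end.
- **Disagreement:** The fingertips actually sit about 22 mm behind the reported TCP. The interface text puts them 8 mm ahead. Pedal contact and the wrist camera both showed this, so I worked with the measured value.
- **Tilt drift:** The tool's tilt crept up during the turn from about 1° to the 2.7° above.

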